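# Set the blade stop over the whetstone and hold it

## Task

With the rod still locked in and the lock button left alone, swing the stiff stop arm by its sleeve until it points straight at the middle of the round whetstone, and let go of it. Then squeeze the lock button into the grip at the rod's end, draw the rod out to the 80 mm mark, and finish while still squeezing the grip and holding it at that mark with the arm still pointing at the middle of the stone. Leave the hammer, tray, brick and tub where they are.

Things in the scene. Friction and masses are not known exactly. Their poses are not given: they have to be found in the camera images.
- boom (a joint): The stiff swing joint of the stop arm (rad): a vertical hinge on a fixed steel post (16 mm radius, on a flat round foot of 65 mm radius). It grows anticlockwise seen from above, range -0.6 to 1.1; 0 is not the goal pose. It stays where it is left; turning it takes about 1 N m (about 8 N at the middle of the sleeve).
- pivot (a point): Point on the swing axis of the arm, at the height of the arm's centre line, 140 mm above the bench (top of the hub around it, radius 24 mm, is 28 mm higher). Turns with the arm: its x axis points horizontally outward along the arm, z up. The stone's middle must come to lie on this x axis (seen from above).
- sleeve_mid (a point): The place to take the aluminium sleeve, 120 mm out from the pivot along the arm, on its centre line (140 mm above the bench). The sleeve is a straight box tube, 28 mm wide and 24 mm high, from the hub to 170 mm from the pivot; same axes as the pivot.
- mark_80 (a point): The 80 mm mark, on top of the sleeve 128 mm from the pivot: the fifth of six dark cross lines 20 mm apart, 0 (48 mm from the pivot) to 100 mm outward, along a dark slot. A small steel pointer fin of the rod, 3 mm thick and 10 mm proud, rides in the slot and shows the extension; it starts at 0.
- rod (a joint): Extension of the rod out of the sleeve (m), equal to the scale: 0 locked in, 0.080 at the 80 mm mark, end of travel 0.110. A spring draws it back in with 2 N (in) to 4 N (out), so it must be held. It is locked at 0 (up to 2 mm of play) unless the lock button is squeezed in.
- grip: Black block at the rod's outer end: 44 mm along the arm, 24 wide, 32 high. Origin at its centre, on the arm's centre line, 205 mm from the pivot with the rod in; x outward, y to the left looking outward, z up. Lock button on its +y side: 32 mm wide over both, 26 with the button in; squeeze from above, a finger each side. 25 mm beyond the origin a 20 mm wide stop plate hangs to 68 mm above the bench.
- lock_button (a joint): Travel of the lock button (m): 0 out, 0.006 fully in; it frees the rod from about 0.0045. It is a steel paddle 32 mm long along the arm and 26 mm high, centred on the grip's +y side, its face 20 mm from the grip's centre; it moves toward -y. Spring of 3 N at first, 8 N fully in: squeeze with clearly more, 20 N or so.
- stone_mid (a point): Middle of the flat top of the round grey whetstone (80 mm radius, top 55 mm above the bench, fixed on a square wooden board 150 mm wide); a small dark hole marks it. It lies about 220 to 285 mm from the pivot. The arm passes above the stone.
- hammer: Bystander: hammer of 270 mm lying on the bench, origin at its underside.
- tray: Bystander: open olive metal tray, 180 x 240 x 55 mm, origin at the centre of its underside.
- brick: Bystander: brick, 210 x 100 x 65 mm, origin at the centre of its underside.
- tub: Bystander: round open plastic tub, 85 mm rim radius, 75 mm high, origin at the centre of its underside.
Not all that is in view belongs to the job. Leave any blue, red or turquoise look-alike of the part that bears stone_mid alone.

How it is judged (in metres and radians):
On the way:
1. the arm has been swung to point at the middle of the stone (within 10 mm), with the rod still in and the lock button out, and stays there let go of (fingers touch nothing) (y of stone_mid in the frame of pivot between -0.01 and 0.01 m and value of joint rod below 0.006 m and value of joint lock_button below 0.002 m and contact force between the fingers and anything else below 0.1 N), for 0.3 s.
At the end, for the whole second after the job is handed in: The fingers hold the grip with its lock button squeezed in (button more than 4 mm in, contact force above 4 N), the rod stands still at the 80 mm mark within 4 mm, and the arm points at the stone's middle: seen from above the arm's centre line passes within 10 mm of it (y of stone_mid in the frame of pivot between -0.01 and 0.01 m and value of joint rod between 0.076 and 0.084 m and value of joint lock_button above 0.004 m and contact force between the fingers and grip above 4 N and velocity of joint rod between -0.01 and 0.01 m/s and velocity of joint boom between -0.05 and 0.05 rad/s); the arm keeps its last pose, push and grip.
It fails at once if a bystander was moved by more than 25 mm (distance of any of hammer, tray, brick, tub from where it was at the start of the episode above 0.025 m).
It also fails if it takes over 43 s, if anything falls off the work surface, if the arm or the gripper's body presses on something with over 40 N, if the wrist force passes 120 N, or if a joint passes its speed limit or range.

## Robot

A 6-joint arm with a two-finger parallel gripper is mounted at the origin on the work surface. World frame = base frame: x ahead of the robot, y to its left, z up, the work surface at z = 0. Lengths are in mm, angles in rad, forces in N, time in s.
With the tool pointing down it reaches from about 275 to 1000 mm from the base axis. Payload 8.4 kg.
Tool frame: the origin (TCP) lies midway between the tips of the shut fingers; the grasp point (between the pads) lies 19 mm behind it; z points along the fingers, y is the line along which they close (so a half turn about z gives the same grasp; the last joint's range is limited). The gripper opens to 85 mm and grips with 20 to 120 N. Pads are 22 mm wide; open, the fingers measure 114 mm over their backs; the gripper's body (76 mm by 85 mm) begins 54 mm behind the grasp point. The pads swing forward as they close: fully open they stand 13 mm farther back than shut.
Start: joints at [1.331, 0.353, 1.633, -0, 1.155, -0.002], TCP at [147.227, 607.414, 231.281] pointing down, gripper open.
Joint ranges: [-2.63, 2.63], [-0.92, 2.1], [0.06, 2.66], [-1.3, 4.44], [0, 2.69], [-3.02, 3.02]. Speed limits (rad/s): [2.22, 2.22, 2.79, 3.14, 3.14, 3.14].

## Interface

Orientations are given as [roll, pitch, yaw] about the fixed x, y, z axes, in that order (R = Rz(yaw) Ry(pitch) Rx(roll)).
In Python, from rig import telemetry, optics, r gives the robot as it stands.
- The arm moves only by the tool play_rows, never from a script. Its arguments are lists of equal length, an entry for each row: "dp": the shift along the tool's x, y, z in units of 40 mm (1.0 is 40 mm), a list of three; "rot": the turn, a rotation vector about the tool's x, y, z in units of 6 degrees (1.0 is 6 degrees), a list of three. In form: {"dp": [[tx, ty, tz], ...], "rot": [[ax, ay, az], ...]}. A call has 1 to 5 rows; each row is the pose to reach, as a shift and turn from the pose commanded when the call began, along the tool's axes at that moment; what a row does not reach only later rows make up. A row lasts 1/12 s, in which the tool goes at most 41.7 mm and 7.16 degrees, less where a joint would pass 70% of its speed; a pose out of reach is approached as far as the arm can. A call with a gripper value outside its range is refused whole. "fingers" is the opening, from 0 (shut) to 1 (fully open), set as the call begins (left out, the last holds). The fingers move at their own pace and stop on an object; "grip_force" is the grip in N (left out, the last holds). Time passes only in rows, so rows that repeat a pose let the fingers close. It gives the time, the measured TCP pose, the force, the opening and the grip force at its end, in the units of the state.
- telemetry.sense(): the state, without advancing time (a new reading comes with each control period).
- optics.grab_frame(name): name is "scene" or "top"; returns a dict with "color" (420x560x3 uint8, red, green, blue), "mtx" (3x3 intrinsics, pixels), "D" ([k1, k2, p1, p2, k3] as OpenCV has them; the pictures are not rectified), "R" (3x3) and "t" (3): a world point X has camera coordinates R X + t. Camera axes: x right, y down, z forward; pixel columns grow to the right and rows downward; lengths in mm; the calibration is good to about 2 mm. A picture is of the moment at which its call begins. There is no depth.
- r.sign_off(): hands the job in; it is judged then, once.
The state is a dict: "clock": time; "qpos": joint angles; "qvel": joint speeds; "joint_efforts": joint torques, N m; "eef_pos": TCP position; "tcp_rot": TCP orientation; "contact_force": force on the tool from outside, world axes, zero at the start; "wrist_torque": the same for the moment, N m; "opening": opening from 0.0 (shut) to 1.0 (fully open); "grasp_force": force on a finger pad.
Only numpy, scipy, OpenCV 4.12 (cv2) and the standard library are available. Lean on these libraries where they do the work, as an engineer would, in place of code of your own. Each camera call takes 0.05 s, during which the arm holds its last target. There are 200 camera calls.

## Working session

There is one attempt and no reset: what is moved stays moved. The work goes in short steps, Python scripts to look and compute and a tool call to move; the robot and the scene stay as the last step left them, time stands still between calls to the robot, and variables do not carry over. Pictures are saved under pics/ and viewed, at most 10 in all, crops included, and the job is handed in when it is done.

Besides the shell and the picture viewer there is one more tool, called after "Emit:" as name(argument=value, ...), one argument or row to a line, values as JSON. play_rows: Moves the arm, as the interface text tells. Its arguments: {"type":"object","properties":{"dp":{"type":"array"},"rot":{"type":"array"},"fingers":{"type":"number"},"grip_force":{"type":"number"}},"required":["dp","rot"]}

```bash
mkdir -p pics
cat > h.py <<'E'
import numpy as np, cv2, pickle
def grab(n):
    from rig import optics
    f=optics.grab_frame(n); pickle.dump(f,open(f'pics/{n}.pkl','wb')); return f
def load(n): return pickle.load(open(f'pics/{n}.pkl','rb'))
def ray(f,px,z):
    p=cv2.undistortPoints(np.array(px,float).reshape(-1,1,2),f['mtx'],f['D']).reshape(-1,2)
    R=np.array(f['R']);t=np.array(f['t']).ravel(); C=-R.T@t
    d=np.c_[p,np.ones(len(p))]@R
    return C+d*((z-C[2])/d[:,2])[:,None]
def proj(f,X):
    return cv2.projectPoints(np.array(X,float).reshape(-1,3),cv2.Rodrigues(np.array(f['R']))[0],np.array(f['t'],float),f['mtx'],f['D'])[0].reshape(-1,2)
def save(f,name,crop=None,s=1):
    a=f['color']
    if crop: a=a[crop[1]:crop[3],crop[0]:crop[2]]
    cv2.imwrite(f'pics/{name}.png',cv2.resize(a[:,:,::-1],None,fx=s,fy=s,interpolation=cv2.INTER_CUBIC))
E
python3 - <<'E'
from h import *
from rig import telemetry
for n in('top','scene'):
    f=grab(n); save(f,n+'0',s=1.4); print(n,-np.array(f['R']).T@np.array(f['t']).ravel())
print(telemetry.sense())
E
```

```text
top [ 377.83794059    8.25808053 1630.99272155]
scene [1444.92729104 -761.53956791  878.24784282]
{'clock': 0.1, 'qpos': array([ 1.33062125e+00,  3.53586897e-01,  1.63405775e+00,  2.33388396e-05,
        1.15519310e+00, -2.35924212e-03]), 'qvel': array([ 0.00023234, -0.00139143, -0.00265587,  0.0005713 ,  0.00102977,
        0.0041211 ]), 'joint_efforts': array([-4.89317117e-04, -6.06351328e+01, -3.42817712e+01,  2.47718884e-05,
        3.86742715e-03,  1.89280591e-06]), 'eef_pos': array([147.10499327, 607.00480709, 230.63261135]), 'tcp_rot': array([-3.14034761e+00, -2.42777454e-05,  2.90376737e+00]), 'contact_force': array([0.2168301 , 0.07226928, 0.21401673]), 'wrist_torque': array([-0.02299663, -0.02143338, -0.02122928]), 'grasp_force': 0.0, 'opening': 0.9988857199985729}
```

View pics/top0.png

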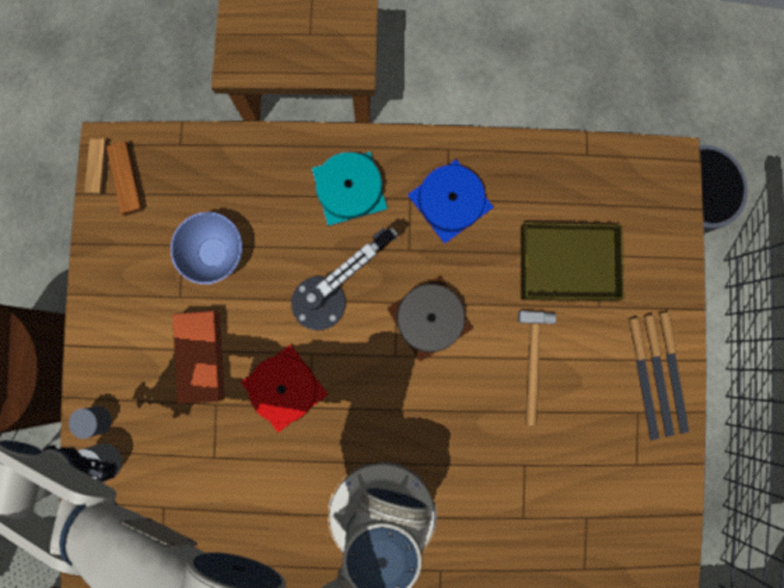

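View pics/scene0.png

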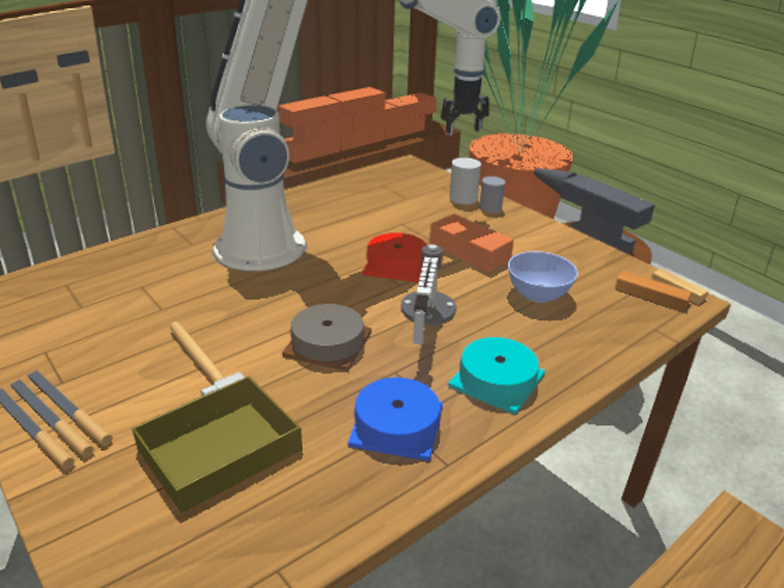

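The four round candidates in the top view (800-wide picture) are grey (431,317), blue (452,196), turquoise (348,183) and red (281,389). The grey one is the whetstone, because the task names the coloured ones as look-alikes. The hub is at (311,297) and the grip at about (388,238). I'll confirm with a crop and measure.

Run:
```python
from h import *
f=load('top'); save(f,'crop1',(190,145,350,265),5)
a=f['color'].astype(int)
h=cv2.cvtColor(f['color'],cv2.COLOR_RGB2HSV)
# dark hole near stone
def dark(u,v,r,th):
    s=a[v-r:v+r+1,u-r:u+r+1].sum(2); y,x=np.nonzero(s<th); return np.array([x.mean()+u-r,y.mean()+v-r]),len(x)
p,n=dark(308,227,5,160); print('hole',p,n,ray(f,p,55))
m=((h[:,:,1]<45)&(h[:,:,2]>60)&(h[:,:,2]<140)).astype(np.uint8)
w=np.zeros_like(m); w[195:260,270:345]=m[195:260,270:345]
c=max(cv2.findContours(w,0,2)[0],key=cv2.contourArea); e=cv2.minEnclosingCircle(c); print('stone',e,ray(f,e[0],55))
# bright sleeve
w=np.zeros_like(m); w[160:222,215:300]=((h[:,:,1]<40)&(h[:,:,2]>170))[160:222,215:300]
c=max(cv2.findContours(w,0,2)[0],key=cv2.contourArea); b=cv2.minAreaRect(c); print('sleeve',b); print(ray(f,cv2.boxPoints(b),152))
print('hub',ray(f,[(222,212)],168))
g=load('scene'); s=g['color'].astype(int)
u,v=233,231; q=s[v-6:v+7,u-8:u+9].sum(2); y,x=np.nonzero(q<150); P=np.array([x.mean()+u-8,y.mean()+v-6]); print(P,len(x),ray(g,P,55))
```

```text
hole [307.72413793 226.4137931 ] 29 [[ 469.96157787 -104.78542479   55.        ]]
stone ((307.1603698730469, 226.58213806152344), 23.979162216186523) [[ 469.37384822 -102.96559722   55.        ]]
sleeve ((231.50001525878906, 205.00001525878906), (7.77817440032959, 6.363960266113281), 45.0)
[[525.30898624 151.19997874 152.        ]
 [539.44579014 137.88387274 152.        ]
 [522.97368528 120.53199394 152.        ]
 [508.86763532 133.84161438 152.        ]]
hub [[500.66787769 162.51195009 168.        ]]
[nan nan] 0 [[nan nan nan]]<stdin>:17: RuntimeWarning: Mean of empty slice.
  ret = ret.dtype.type(ret / rcount)
```

View pics/crop1.png

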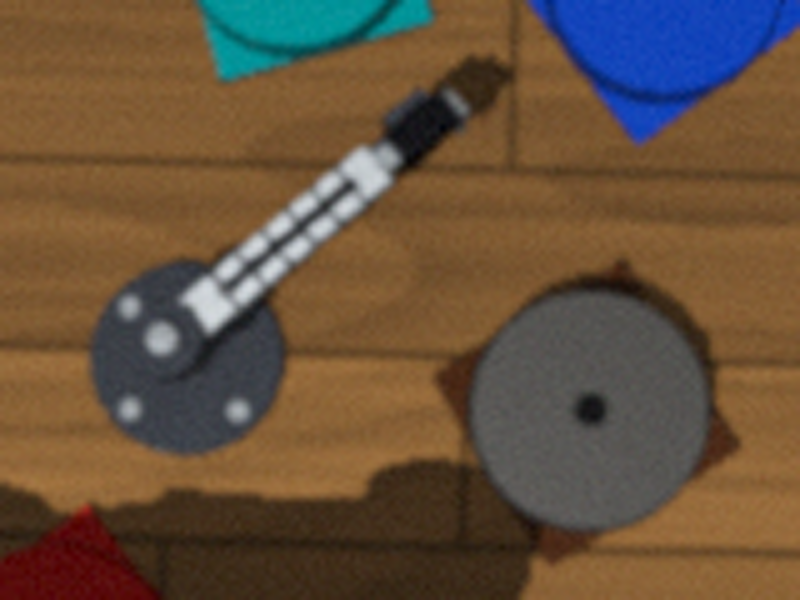

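The crop shows the grey stone with its hole at (591,409), the hub bolt at (162,339), the foot centre at (188,356), the sleeve end at about (380,168), the grip at (422,130) and the button on its left. Next I'll compute the geometry and check it against the given sizes.

Run:
```python
from h import *
f=load('top'); T=lambda u,v:[((u+.5)/5-.5+190,(v+.5)/5-.5+145)]
S=ray(f,[(307.7,226.4)],55)[0,:2]
P=ray(f,T(162,339),168)[0,:2]; P2=ray(f,T(188,356),8)[0,:2]; print('pivot',P,P2,'stone',S)
E_=ray(f,T(380,168),152)[0,:2]; G=ray(f,T(422,130),156)[0,:2]
h=cv2.cvtColor(f['color'],cv2.COLOR_RGB2HSV)
for p in(P,P2,(P+P2)/2):
    d=S-p; e=E_-p; g=G-p; print('dist',np.hypot(*d),'goal',np.arctan2(d[1],d[0]),'sleeve end',np.hypot(*e),np.arctan2(e[1],e[0]),'grip',np.hypot(*g),np.arctan2(g[1],g[0]))
g=load('scene'); print(proj(g,[[*P,168],[*S,55]])*1.4)
```

```text
pivot [499.45791719 162.47142465] [501.7842415  161.52847916] stone [ 470.00453622 -104.70628697]
dist 268.7962634373129 goal -1.6805919058516792 sleeve end 169.02678813788486 -0.86409881619974 grip 203.48699115214205 -0.8564671573500614
dist 268.1247850597479 goal -1.689601413974787 sleeve end 166.80313814357163 -0.8710346830291507 grip 201.25379292319434 -0.8621310848334779
dist 268.45780034830483 goal -1.6850910261884646 sleeve end 167.91395346613714 -0.8675437870955411 grip 202.36958055575843 -0.8592834954035071
[[430.23574141 245.87294962]
 [325.30120002 323.23275693]]
```

```bash
cat > plan.py <<'E'
# usage: plan.py x y z yaw -> units of move from the measured pose
import sys, numpy as np
from scipy.spatial.transform import Rotation as Ro
from rig import telemetry
s=telemetry.sense(); x,y,z,yaw=map(float,sys.argv[1:5])
R=Ro.from_euler('xyz',s['tcp_rot']); G=Ro.from_euler('xyz',[np.pi,0,yaw])
print('t',s['clock'],'tcp',s['eef_pos'].round(1),s['tcp_rot'].round(3),'F',s['contact_force'].round(1),'op',round(s['opening'],3),'gf',s['grasp_force'])
print('dp',(R.inv().apply(np.array([x,y,z])-s['eef_pos'])/40).round(3),'rot',(np.degrees((R.inv()*G).as_rotvec())/6).round(3))
E
python3 plan.py 578 71 231 2.28
```

```text
t 0.1 tcp [147.1 607.  230.6] [-3.14  -0.     2.904] F [0.2 0.1 0.2] op 0.999 gf 0.0
dp [-1.3626e+01 -1.0485e+01  4.0000e-03] rot [-1.200e-02  3.000e-03  5.957e+00]
```

Emit:
play_rows(
  dp=[
    [-0.8, -0.6, 0],
    [-1.6, -1.2, 0],
    [-2.4, -1.8, 0],
    [-3.2, -2.4, 0],
    [-4.0, -3.0, 0],
  ],
  rot=[
    [0, 0, 0.35],
    [0, 0, 0.7],
    [0, 0, 1.05],
    [0, 0, 1.4],
    [0, 0, 1.75],
  ],
  fingers=1.0,
  grip_force=40,
)

```text
clock: 0.52
eef_pos: [275.0, 451.4, 231.0]
tcp_rot: [-3.141, -0.0, 2.719]
contact_force: [0.7, 1.2, -0.8]
opening: 1.004
grasp_force: 0.0
```

```bash
python3 plan.py 578 71 231 2.28
```

```text
t 0.5167 tcp [275.  451.4 231. ] [-3.141 -0.     2.719] F [ 0.7  1.2 -0.8] op 1.004 gf 0.0
dp [-1.0806e+01 -5.5700e+00  3.0000e-03] rot [-5.000e-03  1.000e-03  4.195e+00]
```

Emit:
play_rows(
  dp=[
    [-0.88, -0.45, 0],
    [-1.76, -0.9, 0],
    [-2.64, -1.35, 0],
    [-3.52, -1.8, 0],
    [-4.4, -2.25, 0],
  ],
  rot=[
    [0, 0, 0.35],
    [0, 0, 0.7],
    [0, 0, 1.05],
    [0, 0, 1.4],
    [0, 0, 1.75],
  ],
)

```text
clock: 0.93
eef_pos: [399.0, 297.2, 231.2]
tcp_rot: [-3.141, -0.0, 2.536]
contact_force: [0.4, 0.3, 0.6]
opening: 1.002
grasp_force: 0.0
```

```bash
python3 plan.py 578 71 231 2.28
```

```text
t 0.9333 tcp [399.  297.2 231.2] [-3.141 -0.     2.536] F [0.4 0.3 0.6] op 1.002 gf 0.0
dp [-6.9e+00 -2.1e+00  5.0e-03] rot [-1.000e-03 -0.000e+00  2.441e+00]
```

Emit:
play_rows(
  dp=[
    [-0.95, -0.29, 0],
    [-1.9, -0.58, 0],
    [-2.85, -0.87, 0],
    [-3.8, -1.16, 0],
    [-4.75, -1.45, 0],
  ],
  rot=[
    [0, 0, 0.4],
    [0, 0, 0.8],
    [0, 0, 1.2],
    [0, 0, 1.6],
    [0, 0, 2.0],
  ],
)

```text
clock: 1.35
eef_pos: [522.4, 141.4, 231.1]
tcp_rot: [-3.141, -0.0, 2.326]
contact_force: [-0.1, 1.1, -0.6]
opening: 1.001
grasp_force: 0.0
```

```bash
python3 plan.py 578 71 231 2.28
```

```text
t 1.35 tcp [522.4 141.4 231.1] [-3.141 -0.     2.326] F [-0.1  1.1 -0.6] op 1.001 gf 0.0
dp [-2.235 -0.194  0.003] rot [-0.002 -0.002  0.436]
```

Emit:
play_rows(
  dp=[
    [-0.8, -0.07, 0],
    [-1.6, -0.14, 0],
    [-2.2, -0.19, 0],
    [-2.2, -0.19, 0],
    [-2.2, -0.19, 0],
  ],
  rot=[
    [0, 0, 0.15],
    [0, 0, 0.3],
    [0, 0, 0.43],
    [0, 0, 0.43],
    [0, 0, 0.43],
  ],
)

```text
clock: 1.77
eef_pos: [576.7, 73.2, 230.7]
tcp_rot: [-3.141, -0.001, 2.281]
contact_force: [-0.3, 0.8, -0.3]
opening: 1.0
grasp_force: 0.0
```

```bash
python3 plan.py 578.2 70.9 125 2.28
```

```text
t 1.7667 tcp [576.7  73.2 230.7] [-3.141e+00 -1.000e-03  2.281e+00] F [-0.3  0.8 -0.3] op 1.0 gf 0.0
dp [-0.07  -0.008  2.642] rot [-0.007 -0.007  0.007]
```

Emit:
play_rows(
  dp=[
    [-0.07, 0, 0.8],
    [-0.07, 0, 1.6],
    [-0.07, 0, 2.3],
    [-0.07, 0, 2.75],
    [-0.07, 0, 2.75],
  ],
  rot=[
    [0, 0, 0],
    [0, 0, 0],
    [0, 0, 0],
    [0, 0, 0],
    [0, 0, 0],
  ],
)

```text
clock: 2.18
eef_pos: [574.7, 72.8, 117.3]
tcp_rot: [-3.136, -0.004, 2.284]
contact_force: [-1.3, -0.6, 0.8]
opening: 0.998
grasp_force: 0.0
```

Emit:
play_rows(
  dp=[
    [0, 0, 0],
    [0, 0, 0],
    [0, 0, 0],
    [0, 0, 0],
    [0, 0, 0],
  ],
  rot=[
    [0, 0, 0],
    [0, 0, 0],
    [0, 0, 0],
    [0, 0, 0],
    [0, 0, 0],
  ],
  fingers=0.0,
  grip_force=40,
)

```text
clock: 2.6
eef_pos: [579.9, 72.6, 123.0]
tcp_rot: [3.138, 0.002, 2.283]
contact_force: [-4.9, 1.9, 11.2]
opening: 0.318
grasp_force: 44.0
```

Emit:
play_rows(
  dp=[
    [0, 0, 0],
    [0, 0, 0],
    [0, 0, 0],
    [0, 0, 0],
    [0, 0, 0],
  ],
  rot=[
    [0, 0, 0],
    [0, 0, 0],
    [0, 0, 0],
    [0, 0, 0],
    [0, 0, 0],
  ],
)

```text
clock: 3.02
eef_pos: [579.9, 72.6, 123.0]
tcp_rot: [3.138, 0.001, 2.282]
contact_force: [1.0, 2.3, 5.7]
opening: 0.322
grasp_force: 43.5
```

Emit:
play_rows(
  dp=[
    [0.01, -0.25, 0],
    [0.04, -0.5, 0],
    [0.09, -0.75, 0],
    [0.17, -0.99, 0],
    [0.26, -1.22, 0],
  ],
  rot=[
    [0, 0, 0.8],
    [0, 0, 1.6],
    [0, 0, 2.4],
    [0, 0, 3.2],
    [0, 0, 4.0],
  ],
)

```text
clock: 3.43
eef_pos: [536.3, 48.5, 123.0]
tcp_rot: [3.137, 0.001, 1.861]
contact_force: [1.4, 6.7, 6.8]
opening: 0.318
grasp_force: 43.8
```

```bash
python3 plan.py 487.2 43.6 122 1.456
```

```text
t 3.4333 tcp [536.3  48.5 123. ] [3.137e+00 1.000e-03 1.861e+00] F [1.4 6.7 6.8] op 0.318 gf 43.76648962497711
dp [ 0.234 -1.211  0.019] rot [ 0.044 -0.004  3.868]
```

Emit:
play_rows(
  dp=[
    [0.01, -0.25, 0],
    [0.04, -0.5, 0],
    [0.09, -0.75, 0],
    [0.16, -0.97, 0],
    [0.24, -1.18, 0],
  ],
  rot=[
    [0, 0, 0.8],
    [0, 0, 1.6],
    [0, 0, 2.4],
    [0, 0, 3.15],
    [0, 0, 3.87],
  ],
)

```text
clock: 3.85
eef_pos: [488.0, 43.8, 123.0]
tcp_rot: [3.138, -0.001, 1.457]
contact_force: [0.9, 4.1, 8.2]
opening: 0.322
grasp_force: 44.2
```

Emit:
play_rows(
  dp=[
    [0, 0, 0],
    [0, 0, 0],
    [0, 0, 0],
  ],
  rot=[
    [0, 0, 0],
    [0, 0, 0],
    [0, 0, 0],
  ],
)

```text
clock: 4.1
eef_pos: [486.8, 44.0, 122.9]
tcp_rot: [3.141, -0.001, 1.458]
contact_force: [-5.6, 2.4, 14.4]
opening: 0.318
grasp_force: 44.6
```

Emit:
play_rows(
  dp=[
    [0, 0, 0],
    [0, 0, 0],
    [0, 0, 0],
    [0, 0, 0],
    [0, 0, 0],
  ],
  rot=[
    [0, 0, 0],
    [0, 0, 0],
    [0, 0, 0],
    [0, 0, 0],
    [0, 0, 0],
  ],
  fingers=1.0,
)

```text
clock: 4.52
eef_pos: [486.8, 43.5, 121.3]
tcp_rot: [3.142, 0.0, 1.459]
contact_force: [-0.8, -0.6, -0.5]
opening: 0.99
grasp_force: 0.0
```

Emit:
play_rows(
  dp=[
    [0, 0, -0.7],
    [0, 0, -1.4],
    [0, 0, -2.1],
    [0, 0, -2.75],
    [0, 0, -2.75],
  ],
  rot=[
    [0, 0, 0],
    [0, 0, 0],
    [0, 0, 0],
    [0, 0, 0],
    [0, 0, 0],
  ],
)

```text
clock: 4.93
eef_pos: [489.5, 43.8, 236.1]
tcp_rot: [3.134, -0.001, 1.459]
contact_force: [1.0, 0.4, 0.7]
opening: 1.001
grasp_force: 0.0
```

Run:
```python
from h import *
a=grab('top')
b=grab('scene')
A=a['color'][120:300,160:400]; B=b['color'][130:310,180:420]
cv2.imwrite('pics/two.png',cv2.resize(np.vstack([A,B])[:,:,::-1],None,fx=1.66*1,fy=1.66,interpolation=cv2.INTER_CUBIC))
```

```text
(no output)
```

View pics/two.png

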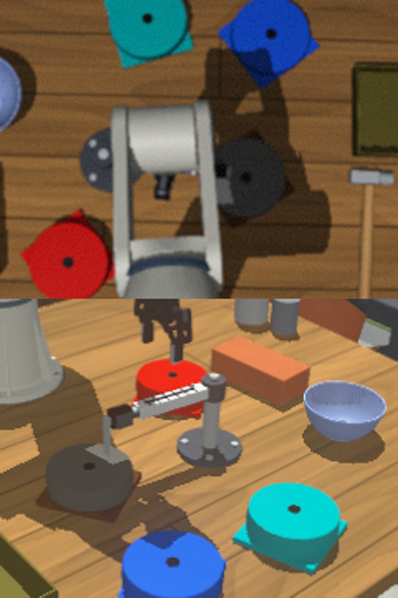

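The scene view shows the arm swung over the stone, with the hub at (214,379), the grip at (121,416) and the hole at (89,466). The robot covers the top view, so I'll step aside and measure.

Emit:
play_rows(
  dp=[
    [0.95, -0.3, 0],
    [1.9, -0.6, 0],
    [2.85, -0.9, 0],
    [3.8, -1.2, 0],
    [4.75, -1.5, 0],
  ],
  rot=[
    [0, 0, 0],
    [0, 0, 0],
    [0, 0, 0],
    [0, 0, 0],
    [0, 0, 0],
  ],
)

```text
clock: 5.45
eef_pos: [446.9, 240.3, 229.7]
tcp_rot: [-3.14, 0.001, 1.458]
contact_force: [1.3, 0.6, 0.1]
opening: 1.001
grasp_force: 0.0
```

Emit:
play_rows(
  dp=[
    [0.95, -0.3, 0],
    [1.9, -0.6, 0],
    [2.85, -0.9, 0],
    [3.8, -1.2, 0],
    [4.75, -1.5, 0],
  ],
  rot=[
    [0, 0, 0],
    [0, 0, 0],
    [0, 0, 0],
    [0, 0, 0],
    [0, 0, 0],
  ],
)

```text
clock: 5.87
eef_pos: [408.6, 435.9, 229.2]
tcp_rot: [-3.14, 0.002, 1.459]
contact_force: [-0.3, -0.5, -0.0]
opening: 0.999
grasp_force: 0.0
```

Run:
```python
from h import *
a=grab('top'); save(a,'top2',(190,145,350,265),5)
```

```text
(no output)
```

View pics/top2.png

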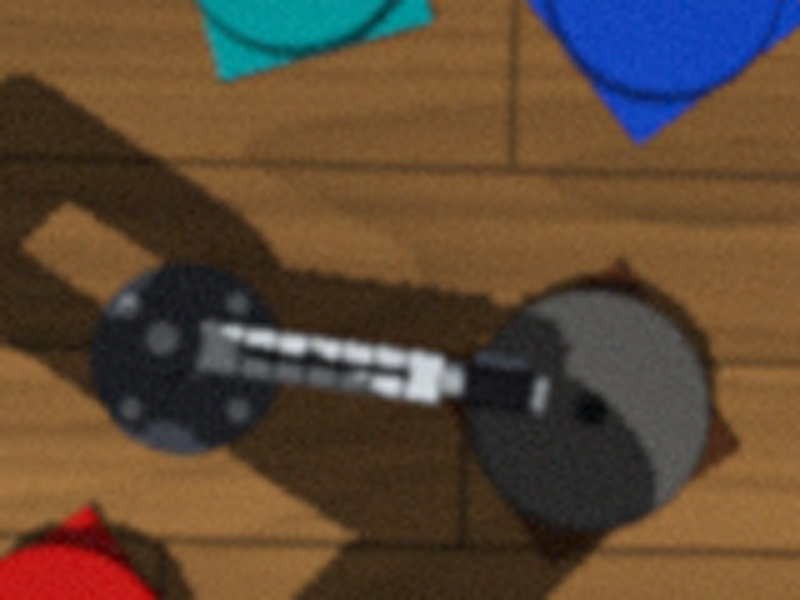

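```bash
python3 - <<'E'
from h import *
f=load('top'); T=lambda u,v:[((u+.5)/5-.5+190,(v+.5)/5-.5+145)]
S=np.array([470,-104.7])
for P in (np.array([499.5,162.5]),np.array([501,162.5])):
  d=S-P; print('goal',np.arctan2(d[1],d[0]))
  for n,u,v,z in(('send',440,377,152),('sl0',217,348,152),('grip',500,386,156),('tab',541,393,156)):
    X=ray(f,T(u,v),z)[0,:2]; e=X-P; print(n,X,np.hypot(*e),np.arctan2(e[1],e[0]))
E
python3 plan.py 480 -40 231 1.459
```

```text
goal -1.6807551953731226
send [481.6860566   -5.80455477] 169.24467417200142 -1.6762472144854412
sl0 [496.10435581 130.38520786] 32.29381169811266 -1.6761395025827814
grip [476.79565598 -42.26830991] 206.02317340869217 -1.6812234829441173
tab [473.12367053 -67.22959278] 231.2388301224194 -1.6851104476570267
goal -1.686297914375245
send [481.6860566   -5.80455477] 169.40912480083708 -1.6850524490641268
sl0 [496.10435581 130.38520786] 32.48580007594045 -1.7220737105993165
grip [476.79565598 -42.26830991] 206.19386754569595 -1.6884539436765895
tab [473.12367053 -67.22959278] 231.4147262919608 -1.6915500559002552
t 5.9167 tcp [407.6 442.4 229.5] [-3.14e+00 -3.00e-03  1.46e+00] F [-2.7  5.8  0.4] op 1.0 gf 0.0
dp [-11.787   3.13   -0.074] rot [-0.019 -0.024  0.012]
```

The arm points at the stone to within about 2 mm: it is at −1.683 and the goal is −1.681 to −1.686. The button is still untouched on the left of the grip at (495,357), and the grip is at (500,387). Next I'll go to the grip.

Emit:
play_rows(
  dp=[
    [-0.95, 0.25, 0],
    [-1.9, 0.5, 0],
    [-2.85, 0.75, 0],
    [-3.8, 1.0, 0],
    [-4.75, 1.25, 0],
  ],
  rot=[
    [0, 0, 0],
    [0, 0, 0],
    [0, 0, 0],
    [0, 0, 0],
    [0, 0, 0],
  ],
)

```text
clock: 6.33
eef_pos: [437.4, 238.2, 229.5]
tcp_rot: [-3.139, 0.002, 1.46]
contact_force: [0.9, -0.3, -0.5]
opening: 1.001
grasp_force: 0.0
```

Emit:
play_rows(
  dp=[
    [-0.95, 0.25, 0],
    [-1.9, 0.5, 0],
    [-2.85, 0.75, 0],
    [-3.8, 1.0, 0],
    [-4.75, 1.25, 0],
  ],
  rot=[
    [0, 0, 0],
    [0, 0, 0],
    [0, 0, 0],
    [0, 0, 0],
    [0, 0, 0],
  ],
)

```text
clock: 6.75
eef_pos: [465.8, 43.8, 229.8]
tcp_rot: [-3.139, 0.0, 1.459]
contact_force: [1.3, 0.3, -0.3]
opening: 1.0
grasp_force: 0.0
```

```bash
python3 plan.py 478.2 -41.3 231 1.459
```

```text
t 6.75 tcp [465.8  43.8 229.8] [-3.139  0.     1.459] F [ 1.3  0.3 -0.3] op 1.0 gf 0.0
dp [-2.08   0.546 -0.03 ] rot [-0.021  0.005 -0.001]
```

Emit:
play_rows(
  dp=[
    [-0.8, 0.2, 0],
    [-1.5, 0.4, 0],
    [-1.95, 0.52, 0],
    [-1.95, 0.52, 0],
    [-1.95, 0.52, 0],
  ],
  rot=[
    [0, 0, 0],
    [0, 0, 0],
    [0, 0, 0],
    [0, 0, 0],
    [0, 0, 0],
  ],
)

```text
clock: 7.17
eef_pos: [478.0, -34.7, 229.8]
tcp_rot: [-3.139, -0.0, 1.456]
contact_force: [0.3, 0.1, 0.2]
opening: 0.996
grasp_force: 0.0
```

Emit:
play_rows(
  dp=[
    [0, 0, 0],
    [0, 0, 0],
  ],
  rot=[
    [0, 0, 0],
    [0, 0, 0],
  ],
)

```text
clock: 7.33
eef_pos: [478.3, -33.2, 230.6]
tcp_rot: [-3.14, -0.0, 1.46]
contact_force: [-0.5, 0.1, 0.0]
opening: 0.999
grasp_force: 0.0
```

```bash
python3 plan.py 478.2 -41.3 120 1.459
```

```text
t 7.3333 tcp [478.3 -33.2 230.6] [-3.14 -0.    1.46] F [-0.5  0.1  0. ] op 0.999 gf 0.0
dp [-0.203  0.024  2.766] rot [-0.012 -0.002  0.005]
```

Emit:
play_rows(
  dp=[
    [-0.2, 0.02, 0],
    [-0.2, 0.02, 0.8],
    [-0.2, 0.02, 1.6],
    [-0.2, 0.02, 2.3],
    [-0.2, 0.02, 2.77],
  ],
  rot=[
    [0, 0, 0],
    [0, 0, 0],
    [0, 0, 0],
    [0, 0, 0],
    [0, 0, 0],
  ],
)

```text
clock: 7.75
eef_pos: [477.4, -41.6, 118.2]
tcp_rot: [-3.14, 0.0, 1.46]
contact_force: [-0.3, -0.2, -0.4]
opening: 0.999
grasp_force: 0.0
```

Emit:
play_rows(
  dp=[
    [0, 0, 0],
    [0, 0, 0],
    [0, 0, 0],
  ],
  rot=[
    [0, 0, 0],
    [0, 0, 0],
    [0, 0, 0],
  ],
)

```text
clock: 8.0
eef_pos: [479.5, -42.0, 121.6]
tcp_rot: [3.14, 0.0, 1.459]
contact_force: [0.0, -0.4, 1.2]
opening: 0.999
grasp_force: 0.0
```

```bash
python3 plan.py 478.2 -41.3 120 1.459
```

```text
t 8.0 tcp [479.5 -42.  121.6] [3.14  0.    1.459] F [ 0.  -0.4  1.2] op 0.999 gf 0.0
dp [ 0.013 -0.034  0.039] rot [0.012 0.    0.003]
```

Well aligned. Squeeze.

Emit:
play_rows(
  dp=[
    [0, -0.03, 0.04],
    [0, -0.03, 0.04],
    [0, -0.03, 0.04],
    [0, -0.03, 0.04],
    [0, -0.03, 0.04],
  ],
  rot=[
    [0, 0, 0],
    [0, 0, 0],
    [0, 0, 0],
    [0, 0, 0],
    [0, 0, 0],
  ],
  fingers=0.0,
  grip_force=40,
)

```text
clock: 8.42
eef_pos: [478.6, -42.1, 119.7]
tcp_rot: [3.139, 0.0, 1.459]
contact_force: [-6.2, -0.5, 13.1]
opening: 0.298
grasp_force: 16.6
```

Emit:
play_rows(
  dp=[
    [0, 0, 0],
    [0, 0, 0],
    [0, 0, 0],
    [0, 0, 0],
    [0, 0, 0],
  ],
  rot=[
    [0, 0, 0],
    [0, 0, 0],
    [0, 0, 0],
    [0, 0, 0],
    [0, 0, 0],
  ],
)

```text
clock: 8.83
eef_pos: [478.5, -42.1, 119.9]
tcp_rot: [3.139, 0.0, 1.459]
contact_force: [-0.8, 0.0, 8.5]
opening: 0.291
grasp_force: 43.9
```

```bash
python3 plan.py 469.2 -120.8 120 1.459
```

```text
t 8.8333 tcp [478.5 -42.1 119.9] [3.139 0.    1.459] F [-0.8  0.   8.5] op 0.291 gf 43.90576422214508
dp [-1.982 -0.012 -0.002] rot [ 0.021  0.001 -0.001]
```

Emit:
play_rows(
  dp=[
    [-0.3, 0, 0],
    [-0.6, 0, 0],
    [-0.9, 0, 0],
    [-1.2, 0, 0],
    [-1.5, 0, 0],
  ],
  rot=[
    [0, 0, 0],
    [0, 0, 0],
    [0, 0, 0],
    [0, 0, 0],
    [0, 0, 0],
  ],
)

```text
clock: 9.25
eef_pos: [471.8, -101.8, 119.8]
tcp_rot: [3.139, -0.001, 1.458]
contact_force: [0.2, 3.8, 6.2]
opening: 0.295
grasp_force: 43.3
```

Emit:
play_rows(
  dp=[
    [-0.2, 0, 0],
    [-0.4, 0, 0],
    [-0.5, 0, 0],
    [-0.5, 0, 0],
    [-0.5, 0, 0],
  ],
  rot=[
    [0, 0, 0],
    [0, 0, 0],
    [0, 0, 0],
    [0, 0, 0],
    [0, 0, 0],
  ],
)

```text
clock: 9.67
eef_pos: [469.6, -121.6, 119.8]
tcp_rot: [3.139, -0.0, 1.458]
contact_force: [1.8, 3.3, 7.5]
opening: 0.296
grasp_force: 43.4
```

```bash
python3 plan.py 469.5 -121.6 120 1.459
python3 - <<'E'
from h import *
a=grab('top');b=grab('scene')
A=cv2.resize(a['color'][155:255,190:350],None,fx=3,fy=3,interpolation=2); B=cv2.resize(b['color'][150:250,210:370],None,fx=5,fy=3*5/3,interpolation=2)[:,:800]
B=cv2.resize(b['color'][155:255,210:340],None,fx=6,fy=5.9,interpolation=2)
cv2.imwrite('pics/s3.png',B[:,:,::-1]); cv2.imwrite('pics/t3.png',A[:,:,::-1])
E
```

```text
t 9.6667 tcp [ 469.6 -121.6  119.8] [ 3.139 -0.     1.458] F [1.8 3.3 7.5] op 0.296 gf 43.4342622756958
dp [-0.    -0.003 -0.005] rot [ 0.022 -0.003 -0.01 ]
```

View pics/s3.png

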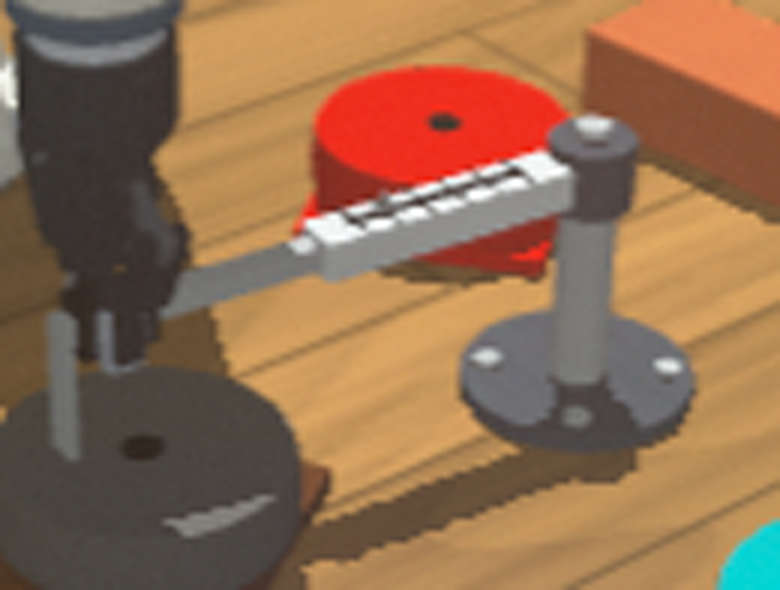

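The scene view shows the rod drawn out, with the pointer near (385,203) in the slot and the stop plate foot at (68,458), beyond the hole at (142,447). I'll check this against projections of the expected points.

Run:
```python
from h import *
f=load('scene'); P=np.array([500.2,162.5])
th=-1.6825; u=np.array([np.cos(th),np.sin(th)])
for n,d,z in(('hub',0,168),('m60',108,152),('m80',128,152),('m80fin',128,162),('m100',148,152),('end',170,152),('plate',310,68),('plate305',305,68)):
    q=proj(f,[[*(P+d*u),z]])[0]; print(n,((q-[210,155]+.5)*[6,5.9]-.5).round(1))
b=cv2.resize(f['color'][172:200,258:302],None,fx=18,fy=18,interpolation=2); cv2.imwrite('pics/s4.png',b[:,:,::-1])
q=[((proj(f,[[*(P+d*u),z]])[0]-[258,172]+.5)*18-.5).round(0) for d,z in((108,152),(128,152),(128,162),(148,152),(170,152))]; print(*q)
```

```text
hub [587.4 124.7]
m60 [412.7 202.8]
m80 [379.4 212.8]
m80fin [379.8 195.8]
m100 [345.6 223. ]
end [307.9 234.3]
plate [ 62.3 453.3]
plate305 [ 71.4 450.4]
[375. 314.] [275. 344.] [276. 292.] [174. 375.] [ 61. 410.]
```

View pics/s4.png

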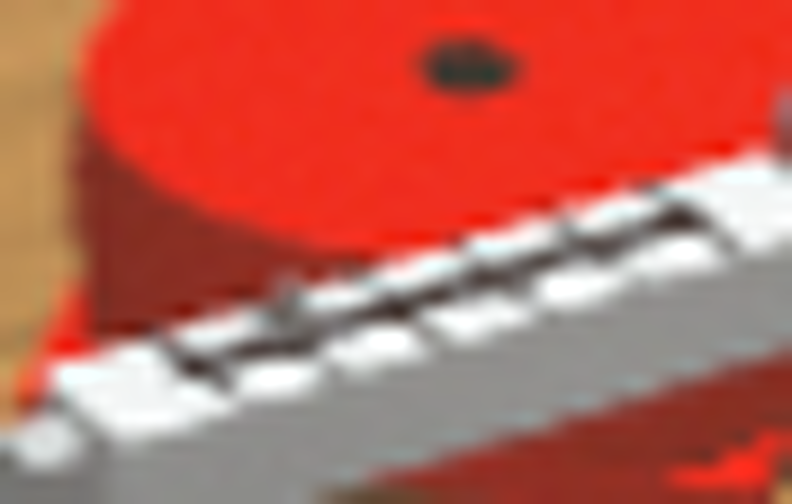

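The pointer's top is at (287,288) and the 80 line crosses the slot at about (294,332). That puts the rod 0–2 mm past the mark, in line with the measured 80.0 mm pull. The button is squeezed (opening about 25 mm) and the arm is on target, so I'm handing in.

```bash
python3 -c "
from rig import r
print(r.sign_off())"
```

```text
the job is handed in; nothing more can be done
None
```

I handed the job in with the arm pointing at the grey whetstone's middle (within about 2 mm when I let go of it), the lock button squeezed, and the rod held at about 80–82 mm; the hand-in returned no verdict.

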